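# Lay out crocodile vertebrae by size beside the skull

### The arm

A 6-joint arm with a two-finger parallel gripper is mounted at the origin on the work surface. World frame = base frame: x ahead of the robot, y to its left, z up, the work surface at z = 0. Lengths are in mm, angles in rad, forces in N, time in s.
With the tool pointing down it reaches from about 425 to 925 mm from the base axis. Payload 12.5 kg.
Tool frame: the origin (TCP) lies on the centre line of the jaws, within the pads' length; the fingertips stand 19 mm ahead of it and the grasp point (between the pads) is the TCP; z points along the fingers, y is the line along which they close (so a half turn about z gives the same grasp; the last joint's range is limited). The gripper opens to 85 mm and grips with 20 to 120 N. Pads are 22 mm wide; open, the fingers measure 114 mm over their backs; the gripper's body (76 mm by 85 mm) begins 54 mm behind the grasp point. The pads swing forward as they close: fully open they stand 13 mm farther back than shut.
Start: joints at [1.03, 0.491, 1.559, -0, 1.092, -0.106], TCP at [263.254, 566.871, 221.227] pointing down, gripper open.
Joint ranges: [-3.1, 3.1], [-0.84, 2.19], [0.05, 2.79], [-1.13, 4.28], [0.06, 2.93], [-2.69, 2.69]. Speed limits (rad/s): [2.22, 2.22, 2.79, 3.14, 3.14, 3.14].

### API

Orientations are given as a unit quaternion [w, x, y, z].
In Python, from station import arm, optics gives the robot as it stands.
- The arm moves only by the tool move_arm, never from a script. Its argument "commands" is text: rows parted by semicolons, each of 7 numbers parted by spaces: the shift along the world's x, y, z as a fraction of full scale, then the turn, a rotation vector about the world's x, y, z as a fraction of full scale, then the gripper command: -1 is fully open, 1 is shut, values between are in proportion. A call has 1 to 12 rows; each row shifts and turns the commanded pose from where the row before left it; what a row does not reach is not made up. Full scale, the value 1, is 0.03 m for a shift and 0.12 rad for a turn. A row lasts 1/10 s, in which the tool goes at most 50 mm and 8.59 degrees, less where a joint would pass 70% of its speed; a pose out of reach is approached as far as the arm can. A call with a number of a shift or a turn outside -1 to 1 is refused whole. A call with a gripper value outside its range is refused whole. The fingers move at their own pace and stop on an object; "squeeze" is the grip in N (left out, the last holds). Time passes only in rows, so rows that do not move let the fingers close. It gives the time, the measured TCP pose, the force, the opening and the grip force at its end, in the units of the state.
- arm.sense(): the state, without advancing time (a new reading comes with each control period).
- optics.get_image(name): name is "scene" or "top" or "wrist"; returns a dict with "pixels" (384x512x3 uint8, blue, green, red), "mtx" (3x3 intrinsics, pixels), "T" (4x4, takes a point from camera to world coordinates). Camera axes: x right, y up, looking along -z (the intrinsics and any distortion apply to the point x, -y, -z); pixel columns grow to the right and rows downward; lengths in mm; the calibration is good to about 2 mm. A picture is of the moment at which its call begins. There is no depth.
- arm.finish_job(): hands the job in; it is judged then, once.
The state is a dict: "clock": time; "q": joint angles; "joint_vel": joint speeds; "joint_torque": joint torques, N m; "ee_pos": TCP position; "tcp_rot": TCP orientation; "ft_force": force on the tool from outside, world axes, zero at the start; "wrist_torque": the same for the moment, N m; "finger_gap": opening from 0.0 (shut) to 1.0 (fully open); "grip_force": force on a finger pad.
Only numpy, scipy, OpenCV 4.12 (cv2) and the standard library are available. Lean on these libraries where they do the work, as an engineer would, in place of code of your own. Each camera call takes 0.05 s, during which the arm holds its last target. There are 200 camera calls.

### The job

Lay out the crocodile finds for their record photograph: stand the three vertebrae upright on the three foam pads in order of size, the largest on the pad nearest the skull, the middle-sized one on the pad between the other two, the smallest on the pad farthest from the skull, each centred on its pad with its wings along the pad's long sides. Then rest the round bony scute flat and centred on top of the middle-sized vertebra, as it sat in life. Leave the brush and the bottle where they are.

Things in the scene. Friction and masses are not known exactly. Their poses are not given: they have to be found in the camera images.
- skull: Fossil crocodile skull, grey-brown, lying in a white plaster jacket; about 240 x 130 mm, 54 mm high, fixed to the table to the left or right of the pads. Origin on the table under its middle; its x axis points to the snout.
- pad_a: One of three identical off-white foam pads in a ragged row that runs away from the skull, fixed to the table, 84 x 60 mm, 6 mm thick. Origin at the centre of its underside, on the table; its y axis runs along the 84 mm side. Which of the three is nearest the skull differs from start to start.
- pad_b: One of three identical off-white foam pads in a ragged row that runs away from the skull, fixed to the table, 84 x 60 mm, 6 mm thick. Origin at the centre of its underside, on the table; its y axis runs along the 84 mm side. Which of the three is nearest the skull differs from start to start.
- pad_c: One of three identical off-white foam pads in a ragged row that runs away from the skull, fixed to the table, 84 x 60 mm, 6 mm thick. Origin at the centre of its underside, on the table; its y axis runs along the 84 mm side. Which of the three is nearest the skull differs from start to start.
- vertebra_large: The large vertebra, grey-brown, loose, upright: a spool 50 mm long along its x axis with flat round ends 40 mm in diameter, centred 20 mm up, to be gripped by those ends; two wings along its y axis, 84 mm tip to tip; on top a flat-topped block 34 x 30 mm (x, y) with 4 mm rounded edges, its top 56 mm above the underside. Origin at the centre of its underside, z up.
- vertebra_middle: The middle-sized vertebra, grey-brown, loose, upright: a spool 40 mm long along its x axis with flat round ends 32 mm in diameter, centred 16 mm up, to be gripped by those ends; two wings along its y axis, 68 mm tip to tip; on top a flat-topped block 32 x 28 mm (x, y) with 4 mm rounded edges, its top 46 mm above the underside. Origin at the centre of its underside, z up.
- vertebra_small: The small vertebra, grey-brown, loose, upright: a spool 30 mm long along its x axis with flat round ends 24 mm in diameter, centred 12 mm up, to be gripped by those ends; two wings along its y axis, 50 mm tip to tip; on top a flat-topped block 20 x 18 mm (x, y) with 4 mm rounded edges, its top 35 mm above the underside. Origin at the centre of its underside, z up.
- scute: Bony scute: a loose grey-brown round disc 37 mm in diameter, 10 mm thick (11 mm at its low keel), with four small pits on top, lying flat. Origin at the centre of its underside, z up. It can be gripped by its rim from any side.
- brush: Dusting brush with a wooden handle, 175 mm long, 22 mm wide, 12 mm high, lying loose on the table beyond the pads; to be left alone. Origin on the table under the joint of handle and ferrule; x axis towards the bristles.
- bottle: Small bottle of consolidant, 40 mm in diameter, 65 mm high, standing loose at the robot's left; to be left alone. Origin at the centre of its underside.
Not all that is in view belongs to the job. What is shaped like the vertebra_large but pink or red is not meant. Leave any blue or yellow look-alike of the pad_c alone.

How it is judged:
By the outcome, as a careful person would: the job done as asked, in the order asked, and still so for the second after the job is handed in, with the robot touching nothing.
It also fails if it takes over 115 s, if anything falls off the work surface, if the arm or the gripper's body presses on something with over 40 N, if the wrist force passes 120 N, or if a joint passes its speed limit or range.

## Working session

There is one attempt and no reset: what is moved stays moved. The work goes in short steps, Python scripts to look and compute and a tool call to move; the robot and the scene stay as the last step left them, time stands still between calls to the robot, and variables do not carry over. Pictures are saved under pics/ and viewed, at most 17 in all, crops included, and the job is handed in when it is done.

Besides the shell and the picture viewer there is one more tool, called after "Emit:" as name(argument=value, ...) on one line, values as JSON. move_arm: Moves the arm, as the interface text tells. Shift numbers are shares of 0.03 m and turn numbers shares of 0.12 rad, none past 1 either way. Its arguments: {"type":"object","properties":{"commands":{"type":"string"},"squeeze":{"type":"number"}},"required":["commands"]}

```bash
mkdir -p pics; cat > h.py <<'E'
import numpy as np, cv2
from station import arm, optics
def grab(n,f):
    d=optics.get_image(n); cv2.imwrite(f'pics/{f}.png',d['pixels']); np.savez(f'pics/{f}.npz',mtx=d['mtx'],T=d['T']); return d
def load(f):
    z=np.load(f'pics/{f}.npz'); return cv2.imread(f'pics/{f}.png'),z['mtx'],z['T']
def ray(K,T,uv):
    uv=np.atleast_2d(uv).astype(float); c=np.c_[(uv[:,0]-K[0,2])/K[0,0],-(uv[:,1]-K[1,2])/K[1,1],-np.ones(len(uv))]
    return T[:3,3],c@T[:3,:3].T
def onz(K,T,uv,z):
    o,d=ray(K,T,uv); return o+d*((z-o[2])/d[:,2])[:,None]
def proj(K,T,P):
    c=(np.atleast_2d(P)-T[:3,3])@T[:3,:3]; return np.c_[K[0,2]+K[0,0]*c[:,0]/-c[:,2],K[1,2]+K[1,1]*-c[:,1]/-c[:,2]]
E
python3 - <<'E'
from h import *
for n in('top','scene'):
    d=grab(n,n+'0'); print(d.keys(),d['mtx'].round(1).tolist(),d['T'].round(2).tolist())
    cv2.imwrite(f'pics/{n}0v.png',cv2.resize(d['pixels'],(768,576)))
s=arm.sense();print(s)
E
```

```text
dict_keys(['pixels', 'mtx', 'T']) [[353.2, 0.0, 257.5], [0.0, 353.2, 196.9], [0.0, 0.0, 1.0]] [[-0.03, 1.0, -0.09, 500.46], [-1.0, -0.03, -0.01, -6.07], [-0.01, 0.08, 1.0, 873.75], [0.0, 0.0, 0.0, 1.0]]
dict_keys(['pixels', 'mtx', 'T']) [[409.0, 0.0, 256.2], [0.0, 409.0, 192.8], [0.0, 0.0, 1.0]] [[-0.53, -0.45, 0.72, 1289.1], [0.85, -0.3, 0.43, 409.34], [0.02, 0.84, 0.54, 584.09], [0.0, 0.0, 0.0, 1.0]]
{'clock': 0.1, 'q': array([ 1.03042256e+00,  4.91554788e-01,  1.55937369e+00,  2.15549879e-05,
        1.09168056e+00, -1.05613286e-01]), 'joint_vel': array([ 1.03243796e-03, -5.32693988e-04, -3.18914436e-03, -1.54585907e-03,
       -1.60799215e-03, -7.18992630e-05]), 'joint_torque': array([ 2.34039631e-03, -6.19456959e+01, -2.62021297e+01, -1.53681513e-04,
        2.98054496e-03,  1.49417349e-05]), 'ee_pos': array([263.12764871, 566.69774591, 220.6567922 ]), 'tcp_rot': array([-1.70370907e-04,  2.15677091e-01,  9.76464610e-01, -4.78879258e-04]), 'ft_force': array([-0.18890783,  0.96629327,  0.11608852]), 'wrist_torque': array([ 0.02668242,  0.03362656, -0.01573686]), 'grip_force': 0.0, 'finger_gap': 1.0008323309247262}
```

View pics/top0v.png

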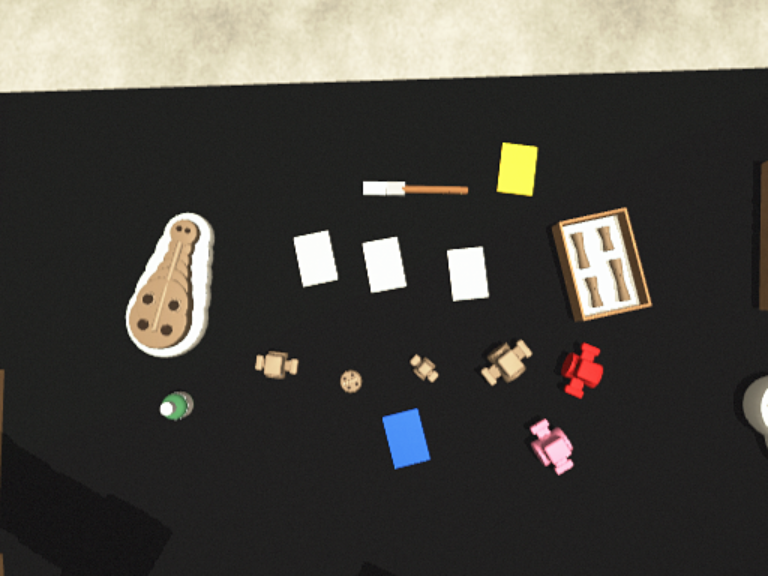

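View pics/scene0v.png

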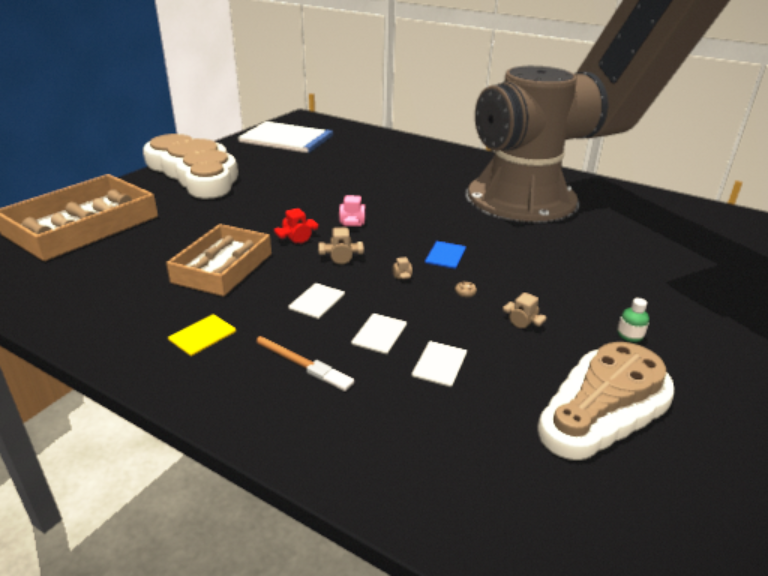

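The top view, enlarged 1.5x, shows these in pixels:
- **Skull:** left, at (170,285).
- **White pads:** (316,258) is nearest the skull, then (384,264), and (468,273) is farthest.
- **Brown vertebrae:** middle at (277,365), small at (424,368), large at (507,362).
- **Scute:** (350,381).
- **Look-alikes to leave:** red (583,370), pink (552,447), blue pad (406,438), yellow pad (517,169).

The large vertebra is the brown one at (507,362), because the task rules out red and pink.

```bash
python3 - <<'E'
from h import *
im,K,T=load('top0')
hsv=cv2.cvtColor(im,cv2.COLOR_BGR2HSV)
w=cv2.inRange(hsv,(0,0,170),(180,60,255)); b=cv2.inRange(hsv,(5,50,60),(22,200,255))
def rep(name,m,pts,z):
    m=cv2.morphologyEx(m,cv2.MORPH_CLOSE,np.ones((3,3),np.uint8))
    cs=cv2.findContours(m,0,cv2.CHAIN_APPROX_NONE)[0]
    for n,p in pts.items():
        p=np.array(p)/1.5
        c=max(cs,key=lambda c:cv2.pointPolygonTest(c,p.tolist(),True))
        P=onz(K,T,c[:,0,:],z)[:,:2].astype(np.float32)
        (cx,cy),(a,h),ang=cv2.minAreaRect(P)
        box=cv2.boxPoints(((cx,cy),(a,h),ang)); e=[box[1]-box[0],box[2]-box[1]]; e=max(e,key=np.linalg.norm)
        print(n,np.round([cx,cy,a,h],1),'long axis deg',round(np.degrees(np.arctan2(e[1],e[0]))%180,1))
rep('p',w,dict(near=(316,258),mid=(384,264),far=(468,273)),6)
rep('L',b,dict(large=(507,362)),25);rep('M',b,dict(middle=(277,365)),20);rep('S',b,dict(small=(424,368)),15);rep('c',b,dict(scute=(350,381)),10)
ims=[cv2.resize(im[y:y+60,x:x+80],(400,300),interpolation=cv2.INTER_CUBIC) for x,y in((300,210),(150,210),(250,210),(360,215))]
cv2.imwrite('pics/crop0.png',np.vstack([np.hstack(ims[:2]),np.hstack(ims[2:])]))
E
```

```text
near [640.2 119.6  85.2  59.3] long axis deg 10.5
mid [626.8   6.2  84.9  59.1] long axis deg 9.1
far [ 607.9 -130.9   84.8   58.9] long axis deg 4.6
large [ 460.5 -185.2   54.9   84.7] long axis deg 125.0
middle [467.1 182.7  67.7  43. ] long axis deg 88.5
small [455.3 -54.7  50.7  32.3] long axis deg 43.6
scute [438.2  63.7  34.   36. ] long axis deg 178.7
```

View pics/crop0.png

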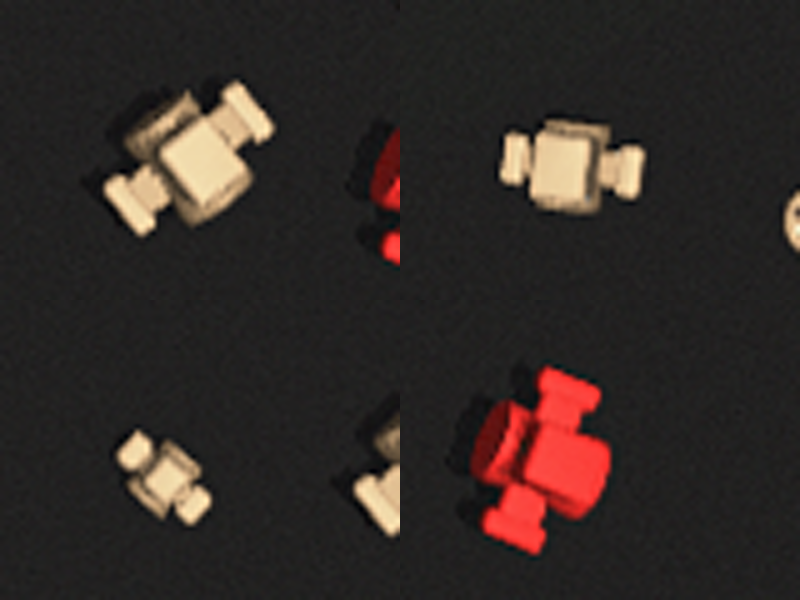

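The crops confirm it: the brown large vertebra is at (338,243) in the original top image, with measured wing tips 84.7 mm apart. The red look-alike is beside it, and the middle and small vertebrae match their sizes. I'm moving over to the large one.

Emit:
move_arm(commands="1 -1 0 0 0 -0.25 -1;1 -1 0 0 0 -0.25 -1;1 -1 0 0 0 -0.25 -1;1 -1 0 0 0 -0.25 -1;1 -1 0 0 0 -0.25 -1;1 -1 0 0 0 -0.25 -1;1 -1 0 0 0 -0.25 -1;0 -1 0 0 0 -0.25 -1;0 -1 0 0 0 -0.25 -1;0 -1 0 0 0 -0.25 -1;0 -1 0 0 0 -0.25 -1;0 -1 0 0 0 -0.25 -1")

```text
clock: 1.3
ee_pos: [473.0, 205.6, 221.0]
tcp_rot: [-0.0, 0.388, 0.922, -0.0]
ft_force: [-0.1, 0.6, 0.9]
finger_gap: 1.0
grip_force: 0.0
```

Emit:
move_arm(commands="0 -1 0 0 0 -0.25 -1;0 -1 0 0 0 -0.25 -1;0 -1 0 0 0 -0.25 -1;0 -1 0 0 0 -0.25 -1;0 -1 0 0 0 -0.25 -1;0 -1 0 0 0 -0.13 -1;0 -1 0 0 0 0 -1;0 -1 0 0 0 0 -1;0 -1 0 0 0 0 -1;0 -1 0 0 0 0 -1;0 -1 0 0 0 0 -1;-0.2 -1 0 0 0 0 -1")

```text
clock: 2.5
ee_pos: [467.3, -154.4, 221.0]
tcp_rot: [-0.0, 0.462, 0.887, 0.0]
ft_force: [-0.3, -0.5, 0.3]
finger_gap: 0.996
grip_force: 0.0
```

```bash
cat >> h.py <<'E'
def yaw(s):
    w,x,y,z=s['tcp_rot']; return np.degrees(np.arctan2(1-2*(x*x+z*z),2*(x*y-w*z)))
def st():
    s=arm.sense(); print(s['clock'].__round__(2),s['ee_pos'].round(1),'yaw',yaw(s).round(2),'q6',s['q'][5].round(2),'gap',round(s['finger_gap'],3),'grip',round(s['grip_force'],1),'F',s['ft_force'].round(1)); return s
E
python3 - <<'E'
from h import *
d=grab('wrist','w1');s=st();print(d['mtx'].round(1).tolist(),d['T'].round(3).tolist())
K,T=d['mtx'],d['T']
for c in ((0,0),(511,0),(0,383),(511,383)): print(c,onz(K,T,c,30).round(0))
E
```

```text
2.55 [ 466.7 -157.5  221. ] yaw 34.92 q6 -1.07 gap 1.002 grip 0.0 F [-0.3 -3.1 -0.1]
[[325.9, 0.0, 260.8], [0.0, 325.9, 197.5], [0.0, 0.0, 1.0]] [[0.819, -0.553, -0.152, 430.209], [0.573, 0.79, 0.217, -99.883], [0.0, -0.264, 0.964, 373.05], [0.0, 0.0, 0.0, 1.0]]
(0, 0) [[ 174. -160.   30.]]
(511, 0) [[566. 114.  30.]]
(0, 383) [[ 350. -574.   30.]]
(511, 383) [[ 892. -195.   30.]]
```

View pics/w1.png

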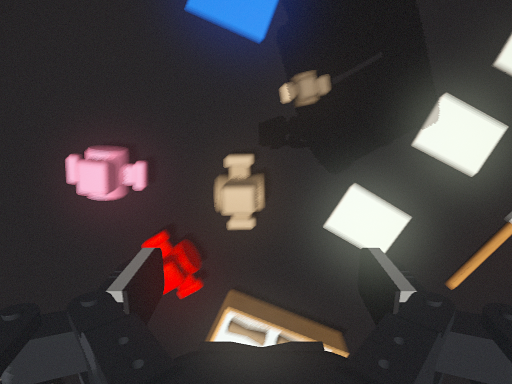

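The wrist view shows the large vertebra upright at (239,191) with its wings vertical in the image. Pink is at (105,173), red at (175,265), and the small vertebra at (305,88). I'll triangulate the wing tips from the wrist and top views.

```bash
cat >> h.py <<'E'
def contour(im,uv,lo=(5,40,45),hi=(24,210,255)):
    m=cv2.inRange(cv2.cvtColor(im,cv2.COLOR_BGR2HSV),lo,hi)
    m=cv2.morphologyEx(m,cv2.MORPH_CLOSE,np.ones((3,3),np.uint8))
    cs=[c for c in cv2.findContours(m,0,cv2.CHAIN_APPROX_NONE)[0] if len(c)>15]
    return max(cs,key=lambda c:cv2.pointPolygonTest(c,tuple(map(float,uv)),True))
def tips(im,K,T,uv,z):
    """wing-tip midpoints in pixels: long-axis ends of the outline cast on plane z"""
    c=contour(im,uv)[:,0,:]; P=onz(K,T,c,z)[:,:2].astype(np.float32)
    b=cv2.boxPoints(cv2.minAreaRect(P)); 
    if np.linalg.norm(b[1]-b[0])>np.linalg.norm(b[2]-b[1]): b=np.roll(b,-1,0)
    t=np.array([(b[0]+b[1])/2,(b[2]+b[3])/2]); t=t[np.argsort(t@[1,-.3])]
    return proj(K,T,np.c_[t,[z,z]]),t
def tri(A,B):
    """A,B=(K,T,uv) -> midpoint, gap"""
    (o,d),(p,e)=ray(*A),ray(*B); d=d[0];e=e[0]
    s=np.linalg.lstsq(np.c_[d,-e],p-o,rcond=None)[0]; a,b=o+s[0]*d,p+s[1]*e
    return (a+b)/2,np.linalg.norm(a-b)
def vert(fa,ua,fb,ub,z):
    (ia,Ka,Ta),(ib,Kb,Tb)=load(fa),load(fb)
    pa,ta=tips(ia,Ka,Ta,ua,z); pb,tb=tips(ib,Kb,Tb,ub,z)
    R=[tri((Ka,Ta,pa[i]),(Kb,Tb,pb[i])) for i in(0,1)]
    P=np.array([r[0] for r in R]); D=P[1]-P[0]
    for n,t in((fa,ta),(fb,tb)): print(n,'plane ctr',t.mean(0).round(1),'len',np.linalg.norm(t[1]-t[0]).round(1),'ang',np.degrees(np.arctan2(*(t[1]-t[0])[::-1])).round(1))
    print('tri ctr',P.mean(0).round(1),'z',P[:,2].round(1),'gap',[round(r[1],1) for r in R],'len',np.linalg.norm(D).round(1),'ang',np.degrees(np.arctan2(D[1],D[0])).round(1))
E
python3 - <<'E'
from h import *
vert('w1',(239,191),'top0',(338,243),25)
E
```

```text
w1 plane ctr [ 534.7 -227.2] len 274.4 ang -58.2
top0 plane ctr [ 461.1 -184.7] len 85.0 ang -54.0
tri ctr [ 466.4 -136.3  253.3] z [233.5 273. ] gap [np.float64(13.8), np.float64(15.7)] len 76.5 ang -54.9
```

```bash
sed -i 's/lo=(5,40,45)/lo=(4,40,75)/' h.py; python3 - <<'E'
from h import *
im,K,T=load('w1'); print(im[191,239],im[191,200],im[88,305],cv2.boundingRect(contour(im,(239,191))))
vert('w1',(239,191),'top0',(338,243),25)
E
```

```text
[161 195 221] [47 48 54] [112 140 163] (213, 154, 53, 77)
w1 plane ctr [ 461.7 -187.9] len 86.7 ang -52.4
top0 plane ctr [ 460.  -185.4] len 84.4 ang -53.3
tri ctr [ 460.2 -183.6   35.3] z [26.6 44.1] gap [np.float64(2.1), np.float64(1.3)] len 82.2 ang -51.3
```

Emit:
move_arm(commands="-0.2 -0.97 -0.8 0 0 0.29 -1;0 0 -1 0 0 0 -1;0 0 -1 0 0 0 -1;0 0 -1 0 0 0 -1;0 0 -1 0 0 0 -1;0 0 -1 0 0 0 -1;0 0 -0.77 0 0 0 -1;0 0 0 0 0 0 -1;0 0 0 0 0 0 1;0 0 0 0 0 0 1;0 0 0 0 0 0 1;0 0 0 0 0 0 1", squeeze=40)

```text
clock: 3.75
ee_pos: [461.8, -182.6, 25.8]
tcp_rot: [0.001, 0.446, 0.895, -0.0]
ft_force: [-2.8, -1.3, 10.1]
finger_gap: 0.541
grip_force: 39.5
```

Emit:
move_arm(commands="0 0 0 0 0 0 1;0 0 0 0 0 0 1;0 0 0 0 0 0 1")

```text
clock: 4.05
ee_pos: [461.8, -182.6, 25.9]
tcp_rot: [0.001, 0.446, 0.895, -0.0]
ft_force: [-1.9, -0.7, 10.6]
finger_gap: 0.537
grip_force: 39.5
```

```bash
python3 -c "
from h import *
st()"
```

```text
4.05 [ 461.8 -182.6   25.9] yaw 36.98 q6 -1.15 gap 0.537 grip 39.5 F [-1.9 -0.7 10.6]
```

The large vertebra is gripped. I'll lift it and carry it to the near pad.

Emit:
move_arm(commands="0 0 0.5 0 0 0 1;0 0 1 0 0 0 1;0 0 1 0 0 0 1;0 0 1 0 0 0 1;0 0 0.5 0 0 0 1;0.5 0.84 0 0 0 0.77 1;0.5 0.84 0 0 0 0.77 1;0.5 0.84 0 0 0 0.77 1;0.5 0.84 0 0 0 0.77 1;0.5 0.84 0 0 0 0.77 1;0.5 0.84 0 0 0 0.77 1;0.5 0.84 0 0 0 0.77 1")

```text
clock: 5.25
ee_pos: [566.7, -4.6, 145.1]
tcp_rot: [0.001, 0.137, 0.991, 0.0]
ft_force: [0.5, -1.2, -2.1]
finger_gap: 0.531
grip_force: 41.0
```

Emit:
move_arm(commands="0.5 0.84 0 0 0 0.77 1;0.5 0.84 0 0 0 0.77 1;0.5 0.84 0 0 0 0.77 1;0.45 0.84 0 0 0 0.77 1;0.45 0.84 0 0 0 0.77 1;0 0 0 0 0 0 1;0 0 0 0 0 0 1;0 0 0 0 0 0 1")

```text
clock: 6.05
ee_pos: [637.8, 119.6, 144.6]
tcp_rot: [-0.0, -0.091, 0.996, 0.0]
ft_force: [-0.7, -0.1, -1.9]
finger_gap: 0.527
grip_force: 41.2
```

```bash
python3 - <<'E'
from h import *
d=grab('wrist','w2');s=st()
print(proj(d['mtx'],d['T'],s['ee_pos']))
im,K,T=load('w1')
def pads(f,uvs):
    im,K,T=load(f)
    for uv in uvs:
        c=contour(im,uv,(0,0,150),(180,60,255))[:,0]; P=onz(K,T,c,6)[:,:2].astype(np.float32)
        (cx,cy),a,an=cv2.minAreaRect(P); print(uv,round(cx,1),round(cy,1),np.round(a,1),round(an,1))
pads('w1',[(365,218),(458,134)])
E
```

```text
6.1 [637.9 119.4 144.5] yaw 100.41 q6 -1.67 gap 0.531 grip 41.2 F [ 0.1  0.6 -1.3]
[[261.32273578 243.55312321]]
(365, 218) 608.5 -134.4 [84.9 64.5] 4.5
(458, 134) 627.3 2.2 [85.3 64.4] 9.1
```

View pics/w2.png

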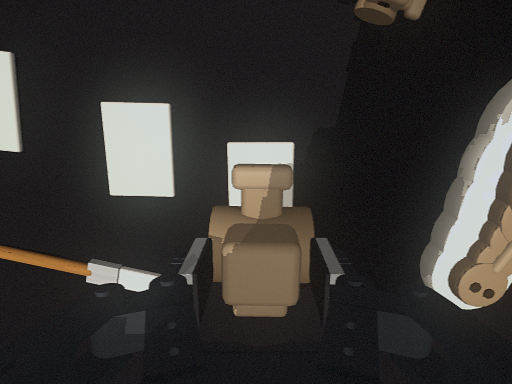

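The wrist image shows the large vertebra held level, with its front wing at (262,177), its block top at (261,260) and its rear wing at (260,310). The near pad is below it, its front edge at row 142 between columns 228 and 294. The middle pad is at (138,150).

```bash
cat >> h.py <<'E'
def pad(f,uv):
    im,K,T=load(f)
    c=contour(im,uv,(0,0,120),(180,90,255))[:,0]; P=onz(K,T,c,6)[:,:2].astype(np.float32)
    (cx,cy),a,an=cv2.minAreaRect(P); print('pad',uv,round(cx,1),round(cy,1),np.round(a,1),round(an,1))
E
python3 - <<'E'
from h import *
from scipy.optimize import brentq
im,K,T=load('w2'); pad('w2',(138,150))
print('pad corners',onz(K,T,[(227.5,141.5),(294.5,141.5)],6).round(1).tolist())
g=im[:,255:268].mean(1).mean(1); print([int(x) for x in g[135:215:2]]); print([int(x) for x in g[215:330:2]])
u=np.array([12.9,0]); s=arm.sense(); a=np.radians(yaw(s)-90); w=np.array([np.cos(a),np.sin(a)])
f=lambda r,z:(onz(K,T,(261,r),z)[0,:2]-s['ee_pos'][:2])@w
for r in(141.5,):print('pad front edge',f(r,6))
for r1,r2 in((164,316),(166,315)):
    z=brentq(lambda z:f(r2,z)-f(r1,z)-84,60,220); print(r1,r2,'z',z-s['ee_pos'][2],f(r1,z),f(r2,z))
c=im[130:330,190:340]; cv2.imwrite('pics/w2c.png',cv2.resize(cv2.convertScaleAbs(c,alpha=1.6),(600,800)[::1] if 0 else (450,600),interpolation=cv2.INTER_CUBIC))
E
```

```text
pad (138, 150) 628.9 6.7 [83.  59.6] 9.1
pad corners [[606.6, 83.4, 6.0], [595.9, 141.6, 6.0]]
[49, 51, 51, 55, 207, 211, 212, 211, 211, 212, 211, 211, 211, 212, 221, 87, 123, 143, 155, 165, 162, 160, 158, 156, 154, 152, 131, 140, 140, 140, 140, 123, 124, 121, 119, 116, 116, 115, 111, 111]
[111, 108, 78, 78, 74, 65, 67, 67, 66, 66, 67, 67, 67, 67, 76, 85, 94, 98, 103, 106, 110, 109, 108, 109, 107, 108, 107, 107, 107, 107, 106, 106, 106, 106, 105, 105, 105, 105, 104, 104, 104, 103, 103, 102, 95, 90, 106, 105, 103, 102, 94, 30, 34, 34, 33, 33, 32, 31]
pad front edge -37.31669672662145
164 316 z -3.0163690593165597 -39.87233091150216 44.127669088497875
166 315 z -6.026828673599539 -38.38228179819122 45.61771820180881
```

View pics/w2c.png

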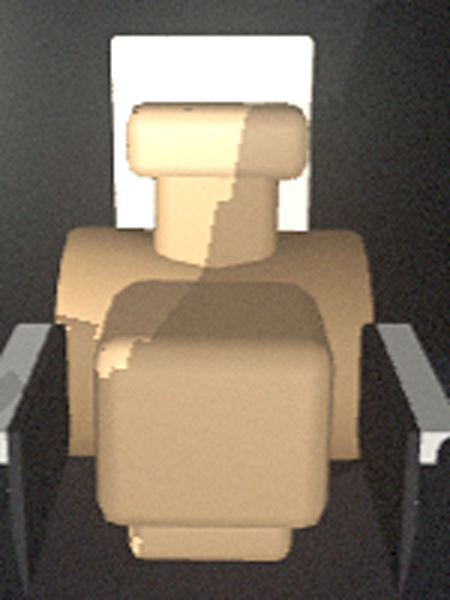

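Emit:
move_arm(commands="0.05 0.02 -1 0 0 0 1;0 0 -1 0 0 0 1;0 0 -1 0 0 0 1;0 0 -0.4 0 0 0 1;0 0 -0.2 0 0 0 1;0 0 -0.12 0 0 0 1;0 0 0 0 0 0 1;0 0 0 0 0 0 1")

```text
clock: 6.9
ee_pos: [640.3, 120.8, 33.7]
tcp_rot: [0.001, -0.091, 0.996, 0.0]
ft_force: [0.1, -0.4, -2.0]
finger_gap: 0.53
grip_force: 41.4
```

Emit:
move_arm(commands="0 0 0 0 0 0 -0.3;0 0 0 0 0 0 -0.5;0 0 0 0 0 0 -0.5;0 0 0 0 0 0 -0.5;0 0 0.5 0 0 0 -0.5;0 0 1 0 0 0 -0.5;0 0 1 0 0 0 -1;0 0 1 0 0 0 -1;-1 0 0.5 0 0 0 -1;-1 0 0 0 0 0 -1;-1 0 0 0 0 0 -1")

```text
clock: 8.0
ee_pos: [548.8, 120.8, 154.2]
tcp_rot: [0.001, -0.091, 0.996, 0.0]
ft_force: [0.0, 0.2, 0.3]
finger_gap: 0.996
grip_force: 0.0
```

```bash
python3 - <<'E'
from h import *
d=grab('wrist','w3');s=st()
E
```

```text
8.05 [544.4 120.9 153.8] yaw 100.53 q6 -1.65 gap 1.0 grip 0.0 F [-0.3  1.7  0.5]
```

View pics/w3.png

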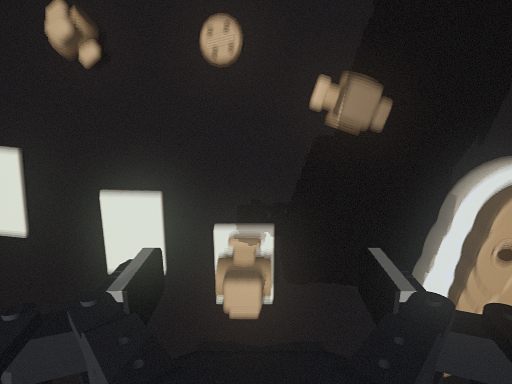

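The large vertebra stands upright on the near pad at (243,280). The middle one is at (353,102) and the scute at (221,40). Next is the middle vertebra.

Emit:
move_arm(commands="-0.3 0.1 0.15 0 0 -1 -1;-0.3 0.1 0.15 0 0 -1 -1;-0.3 0.1 0.15 0 0 -1 -1;-0.3 0.1 0.15 0 0 -1 -1;-0.3 0.1 0.15 0 0 -1 -1;-0.3 0.1 0.15 0 0 -1 -1;-0.3 0.1 0.15 0 0 -1 -1;-0.3 0.1 0.15 0 0 -1 -1;-0.3 0.1 0.15 0 0 -1 -1;0 0.1 0.15 0 0 -1 -1;0 0 0 0 0 -1 -1;0 0 0 0 0 -1 -1")

```text
clock: 9.25
ee_pos: [468.8, 150.9, 198.8]
tcp_rot: [0.001, 0.59, 0.808, 0.001]
ft_force: [-0.1, -0.0, -0.5]
finger_gap: 1.003
grip_force: 0.0
```

Emit:
move_arm(commands="0 0 0 0 0 -1 -1;0 0 0 0 0 -1 -1;0 0 0 0 0 -0.8 -1;0 0 0 0 0 0 -1;0 0 0 0 0 0 -1;0 0 0 0 0 0 -1;0 0 0 0 0 0 -1")

```text
clock: 9.95
ee_pos: [468.8, 150.8, 197.7]
tcp_rot: [0.0, 0.714, 0.7, 0.0]
ft_force: [0.1, -0.5, 0.7]
finger_gap: 1.002
grip_force: 0.0
```

```bash
python3 - <<'E'
from h import *
d=grab('wrist','w4');s=st()
K,T=d['mtx'],d['T']; uv=proj(K,T,(467,183,25))[0]; print(uv)
im=d['pixels']; c=contour(im,uv); print(cv2.boundingRect(c))
vert('w4',uv,'top0',(185,243),20)
E
```

```text
10.0 [468.8 150.8 197.6] yaw -1.2 q6 0.2 gap 1.0 grip 0.0 F [-1.1  0.6  0.3]
[257.03908851 144.26902103]
(229, 108, 73, 88)
w4 plane ctr [475.  170.9] len 82.4 ang 54.1
top0 plane ctr [466.9 182.7] len 67.7 ang -98.6
tri ctr [475.8 180.2  43.8] z [178.5 -90.8] gap [np.float64(16.6), np.float64(59.9)] len 269.8 ang 34.3
```

View pics/w4.png

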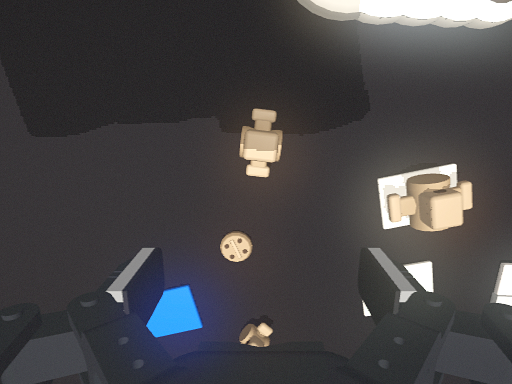

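The middle vertebra is at (261,143), with wing ends at (264,115) and (259,171). The scute is at (236,247), and the large one on its pad is at (430,200). I'll tighten the mask.

```bash
python3 - <<'E'
from h import *
import h
def con(im,uv):
    m=cv2.inRange(cv2.cvtColor(im,cv2.COLOR_BGR2HSV),(4,50,100),(26,220,255))
    m=cv2.morphologyEx(m,cv2.MORPH_OPEN,np.ones((3,3),np.uint8))
    cs=[c for c in cv2.findContours(m,0,cv2.CHAIN_APPROX_NONE)[0] if len(c)>15]
    return max(cs,key=lambda c:cv2.pointPolygonTest(c,tuple(map(float,uv)),True))
im,K,T=load('w4')
c=con(im,(261,143)); print(cv2.boundingRect(c))
for z in(15,20,25):
    P=onz(K,T,c[:,0],z)[:,:2].astype(np.float32); print(z,np.round(cv2.minAreaRect(P)[0],1),np.round(cv2.minAreaRect(P)[1],1),round(cv2.minAreaRect(P)[2],1))
# wing end caps: outermost 8 px rows at both ends
p=c[:,0]; m=np.zeros(im.shape[:2],np.uint8); cv2.drawContours(m,[c],-1,255,-1)
ys,xs=np.nonzero(m)
a=xs[ys<ys.min()+9].mean(),ys.min(); b=xs[ys>ys.max()-9].mean(),ys.max()
Q=onz(K,T,[a,b],20); print(a,b,Q.round(1).tolist(),np.linalg.norm(Q[1]-Q[0]),np.degrees(np.arctan2(*(Q[0]-Q[1])[1::-1])))
E
```

```text
(239, 108, 44, 70)
15 [470.5 182.7] [68.4 42.8] 81.9
20 [470.5 183.2] [67.4 42.1] 81.9
25 [470.5 183.7] [66.3 41.5] 81.9
(np.float64(263.2756756756757), np.int64(108)) (np.float64(257.989010989011), np.int64(177)) [[473.8, 217.5, 20.0], [467.1, 149.0, 20.0]] 68.82753124864954 84.38947189967398
```

Emit:
move_arm(commands="0 1 -0.85 0 0 -0.92 -1;0 0.07 -1 0 0 0 -1;0 0 -1 0 0 0 -1;0 0 -1 0 0 0 -1;0 0 -1 0 0 0 -1;0 0 -1 0 0 0 -1;0 0 0 0 0 0 -1;0 0 0 0 0 0 1;0 0 0 0 0 0 1;0 0 0 0 0 0 1;0 0 0 0 0 0 1;0 0 0 0 0 0 1")

```text
clock: 11.2
ee_pos: [469.2, 183.0, 23.3]
tcp_rot: [0.0, 0.752, 0.659, 0.001]
ft_force: [-0.9, -0.3, 9.1]
finger_gap: 0.362
grip_force: 39.3
```

Emit:
move_arm(commands="0 0 0 0 0 0 1;0 0 0 0 0 0 1;0 0 0 0 0 0 1")

```text
clock: 11.5
ee_pos: [469.2, 183.0, 23.3]
tcp_rot: [0.0, 0.752, 0.659, 0.001]
ft_force: [-2.1, -1.0, 9.5]
finger_gap: 0.364
grip_force: 39.3
```

Emit:
move_arm(commands="0 0 0.5 0 0 0 1;0 0 1 0 0 0 1;0 0 1 0 0 0 1;0 0 1 0 0 0 1;0 0 0.5 0 0 0 1;0.44 -0.49 0 0 0 -0.89 1;0.44 -0.49 0 0 0 -0.89 1;0.44 -0.49 0 0 0 -0.89 1;0.44 -0.49 0 0 0 -0.89 1;0.44 -0.49 0 0 0 -0.89 1;0.44 -0.49 0 0 0 -0.89 1;0.44 -0.49 0 0 0 -0.89 1")

```text
clock: 12.7
ee_pos: [561.5, 79.3, 142.6]
tcp_rot: [0.0, 0.942, 0.337, 0.0]
ft_force: [-0.3, -0.5, -1.6]
finger_gap: 0.361
grip_force: 40.7
```

Emit:
move_arm(commands="0.44 -0.49 0 0 0 -0.89 1;0.44 -0.49 0 0 0 -0.89 1;0.44 -0.49 0 0 0 -0.89 1;0.44 -0.49 0 0 0 -0.89 1;0.44 -0.49 0 0 0 -0.89 1;0 0 0 0 0 0 1;0 0 0 0 0 0 1;0 0 0 0 0 0 1;0 0 0 0 0 0 1")

```text
clock: 13.6
ee_pos: [626.7, 7.1, 142.3]
tcp_rot: [0.0, 0.997, 0.079, 0.0]
ft_force: [0.4, -0.1, -1.5]
finger_gap: 0.365
grip_force: 40.7
```

```bash
python3 - <<'E'
from h import *
d=grab('wrist','w5');s=st()
print(proj(d['mtx'],d['T'],s['ee_pos']))
cv2.imwrite('pics/w5c.png',cv2.resize(cv2.convertScaleAbs(d['pixels'],alpha=1.4),(768,576)))
E
```

```text
13.65 [626.8   7.  142.2] yaw -80.94 q6 1.32 gap 0.368 grip 40.7 F [-0.2 -0.3 -2.2]
[[260.09967174 247.64236487]]
```

View pics/w5c.png

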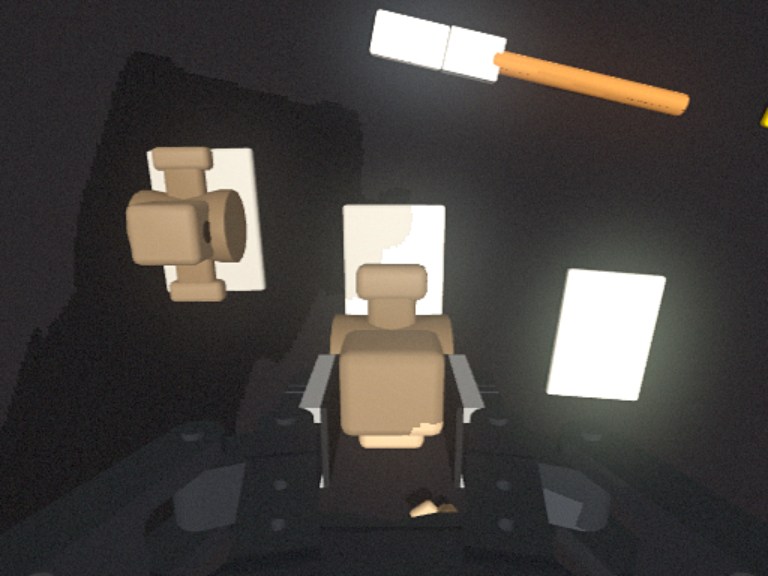

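The middle vertebra is held straight, at (391,380) in the 1.5x view. The middle pad's front edge is at row 205, columns 344 to 444. The large one stands on its pad on the left, with wing ends at (182,150) and (198,299).

```bash
python3 - <<'E'
from h import *
from scipy.optimize import brentq
im,K,T=load('w5'); s=arm.sense(); a=np.radians(yaw(s)-90); w=np.array([np.cos(a),np.sin(a)]); v=np.array([-w[1],w[0]]); p0=s['ee_pos'][:2]
f=lambda u,r,z:(onz(K,T,(u/1.5,r/1.5),z)[0,:2]-p0)@w
c=onz(K,T,np.array([(343,205),(446,205)])/1.5,6)[:,:2]; m=c.mean(0); print('pad width',np.linalg.norm(c[1]-c[0]),'ctr rel along,perp',(m-p0)@w+42,(m-p0)@v,'world',m+42*w,'ang',np.degrees(np.arctan2(*(c[1]-c[0])[::-1])))
z=brentq(lambda z:f(391,446,z)-f(391,264,z)-68,60,220); print('wing z',z-s['ee_pos'][2],'centre along',(f(391,446,z)+f(391,264,z))/2)
print('held perp', [(onz(K,T,np.array([391,r])/1.5,zz)[0,:2]-p0)@v for r,zz in((280,s['ee_pos'][2]-5),(385,s['ee_pos'][2]+23))])
# L on pad: block top z=62: outline corners of top face ; wings z~32
print('L pad',onz(K,T,np.array([(148,149),(253,148),(266,291),(166,291)])/1.5,6)[:,:2].mean(0))
print('L wings', [onz(K,T,np.array(q)/1.5,zz)[:,:2].round(1).tolist()+[onz(K,T,np.array(q)/1.5,zz)[:,:2].mean(0).round(1).tolist()] for q,zz in(([(182,148),(198,301)],29),)])
print('L block', onz(K,T,np.array([(131,204),(194,202),(203,264),(133,264)])/1.5,62)[:,:2].round(1).tolist())
pad('w5',(606/1.5,335/1.5))
E
```

```text
pad width 59.9200115364262 ctr rel along,perp -1.9688492469941394 2.287499039970806 world [629.12909726   5.0734715 ] ang -80.92267775745196
wing z -6.392625791746838 centre along -1.5444991754786734
held perp [np.float64(0.28111924051126486), np.float64(0.2905334982442163)]
L pad [643.38420864 117.89830528]
L wings [[[683.9, 125.8], [602.2, 113.1], [643.1, 119.5]]]
L block [[656.1, 134.8], [661.7, 105.7], [632.7, 99.8], [627.4, 133.3]]
pad (404.0, 223.33333333333334) 611.1 -130.6 [83.4 60.3] 4.5
```

Emit:
move_arm(commands="0 -0.05 -1 0 0 0 1;0 0 -1 0 0 0 1;0 0 -1 0 0 0 1;0 0 -0.4 0 0 0 1;0 0 -0.25 0 0 0 1;0 0 -0.13 0 0 0 1;0 0 0 0 0 0 1;0 0 0 0 0 0 1;0 0 0 0 0 0 1")

```text
clock: 14.55
ee_pos: [627.6, 4.9, 29.4]
tcp_rot: [0.0, 0.997, 0.078, 0.001]
ft_force: [0.3, 0.6, 1.7]
finger_gap: 0.357
grip_force: 41.1
```

```bash
python3 -c "
from h import *
st()"
```

```text
14.55 [627.6   4.9  29.4] yaw -81.02 q6 1.32 gap 0.357 grip 41.1 F [0.3 0.6 1.7]
```

Emit:
move_arm(commands="0 0 0 0 0 0 -0.2;0 0 0 0 0 0 -0.2;0 0 0 0 0 0 -0.2;0 0 0 0 0 0 -0.2;0 0 0.5 0 0 0 -0.2;0 0 1 0 0 0 -0.3;0 0 1 0 0 0 -1;0 0 1 0 0 0 -1;0 0 1 0 0 0 -1;-0.62 -0.2 0 0 0 0.56 -1;-0.62 -0.2 0 0 0 0.56 -1;-0.62 -0.2 0 0 0 0.56 -1")

```text
clock: 15.75
ee_pos: [570.7, -13.1, 165.0]
tcp_rot: [0.0, 0.984, 0.18, 0.001]
ft_force: [0.4, -1.3, -0.6]
finger_gap: 1.0
grip_force: 0.0
```

Emit:
move_arm(commands="-0.62 -0.2 0 0 0 0.56 -1;-0.62 -0.2 0 0 0 0.56 -1;-0.62 -0.2 0 0 0 0.56 -1;-0.62 -0.2 0 0 0 0.56 -1;-0.62 -0.2 0 0 0 0.56 -1;-0.62 -0.2 0 0 0 0.56 -1;0 0 0 0 0 0 -1;0 0 0 0 0 0 -1;0 0 0 0 0 0 -1;0 0 0 0 0 0 -1")

```text
clock: 16.75
ee_pos: [460.4, -48.9, 163.7]
tcp_rot: [0.0, 0.928, 0.371, 0.0]
ft_force: [-1.0, -1.3, -0.2]
finger_gap: 1.003
grip_force: 0.0
```

```bash
python3 - <<'E'
from h import *
d=grab('wrist','w6');s=st();im=d['pixels'];K,T=d['mtx'],d['T']
uv=proj(K,T,(455,-55,15))[0];print(uv)
m=cv2.inRange(cv2.cvtColor(im,cv2.COLOR_BGR2HSV),(4,50,90),(26,220,255)); m=cv2.morphologyEx(m,cv2.MORPH_OPEN,np.ones((3,3),np.uint8))
for c in cv2.findContours(m,0,cv2.CHAIN_APPROX_NONE)[0]:
    if len(c)<40: continue
    print(cv2.boundingRect(c))
    for z in(10,18):
        P=onz(K,T,c[:,0],z)[:,:2].astype(np.float32); r=cv2.minAreaRect(P); print(z,np.round(r[0],1),np.round(r[1],1),round(r[2],1))
E
```

```text
16.8 [460.3 -48.9 163.6] yaw -46.37 q6 0.56 gap 0.995 grip 0.0 F [ 0.4 -0.2 -0.1]
[260.37437946 190.70761132]
(472, 251, 40, 55)
10 [ 549.5 -299.1] [64.2 40.5] 55.1
18 [ 548.5 -291.3] [62.5 39.4] 55.1
(245, 162, 34, 51)
10 [457.1 -54.5] [49.8 31.8] 44.4
18 [458.5 -53.1] [48.5 31. ] 44.4
(135, 93, 40, 40)
10 [440.7  63.9] [34.3 35.5] 43.6
18 [442.5  62.1] [33.4 34.6] 43.6
(321, 0, 60, 35)
10 [619.6  -3.1] [25.4 49.4] 72.8
18 [616.7  -3.1] [24.8 48.1] 72.8
```

View pics/w6.png

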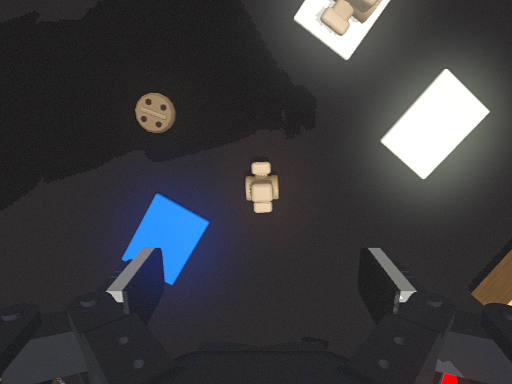

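The small vertebra is at (262,187) with its wings vertical. The blue look-alike pad is at (165,238) and the scute at (155,113).

Emit:
move_arm(commands="-0.11 -0.18 -0.72 0 0 0.11 -1;0 0 -1 0 0 0 -1;0 0 -1 0 0 0 -1;0 0 -1 0 0 0 -1;0 0 -0.6 0 0 0 -1;0 0 -0.4 0 0 0 -1;0 0 0 0 0 0 -1;0 0 0 0 0 0 1;0 0 0 0 0 0 1;0 0 0 0 0 0 1;0 0 0 0 0 0 1;0 0 0 0 0 0 1", squeeze=30)

```text
clock: 18.0
ee_pos: [456.6, -54.5, 22.5]
tcp_rot: [0.0, 0.926, 0.378, 0.0]
ft_force: [-0.9, 2.0, 5.3]
finger_gap: 0.213
grip_force: 29.1
```

Emit:
move_arm(commands="0 0 0 0 0 0 1;0 0 0 0 0 0 1;0 0 0 0 0 0 1")

```text
clock: 18.3
ee_pos: [456.7, -54.4, 22.5]
tcp_rot: [0.0, 0.926, 0.378, 0.0]
ft_force: [-0.4, 1.1, 6.3]
finger_gap: 0.216
grip_force: 29.1
```

Emit:
move_arm(commands="0 0 0.5 0 0 0 1;0 0 1 0 0 0 1;0 0 1 0 0 0 1;0 0 1 0 0 0 1;0 0 0.5 0 0 0 1;0.51 -0.255 0 0 0 -0.58 1;0.51 -0.255 0 0 0 -0.58 1;0.51 -0.255 0 0 0 -0.58 1;0.51 -0.255 0 0 0 -0.58 1;0.51 -0.255 0 0 0 -0.58 1;0.51 -0.255 0 0 0 -0.58 1;0.51 -0.255 0 0 0 -0.58 1")

```text
clock: 19.5
ee_pos: [564.0, -108.3, 142.0]
tcp_rot: [-0.0, 0.99, 0.142, -0.0]
ft_force: [0.2, -0.6, -0.9]
finger_gap: 0.215
grip_force: 29.4
```

Emit:
move_arm(commands="0.51 -0.255 0 0 0 -0.58 1;0.51 -0.255 0 0 0 -0.58 1;0.51 -0.255 0 0 0 -0.58 1;0 0 0 0 0 0 1;0 0 0 0 0 0 1;0 0 0 0 0 0 1;0 0 0 0 0 0 1")

```text
clock: 20.2
ee_pos: [608.9, -130.6, 142.2]
tcp_rot: [-0.0, 0.999, 0.04, -0.0]
ft_force: [-0.1, 0.3, -1.2]
finger_gap: 0.214
grip_force: 29.4
```

```bash
python3 - <<'E'
from h import *
d=grab('wrist','w7');s=st()
print(proj(d['mtx'],d['T'],s['ee_pos']))
cv2.imwrite('pics/w7c.png',cv2.resize(cv2.convertScaleAbs(d['pixels'],alpha=1.4),(768,576)))
E
```

```text
20.25 [ 609.  -130.6  142.2] yaw -85.44 q6 1.17 gap 0.213 grip 29.4 F [ 0.8 -0.4 -1. ]
[[260.2490878  247.70586111]]
```

View pics/w7c.png

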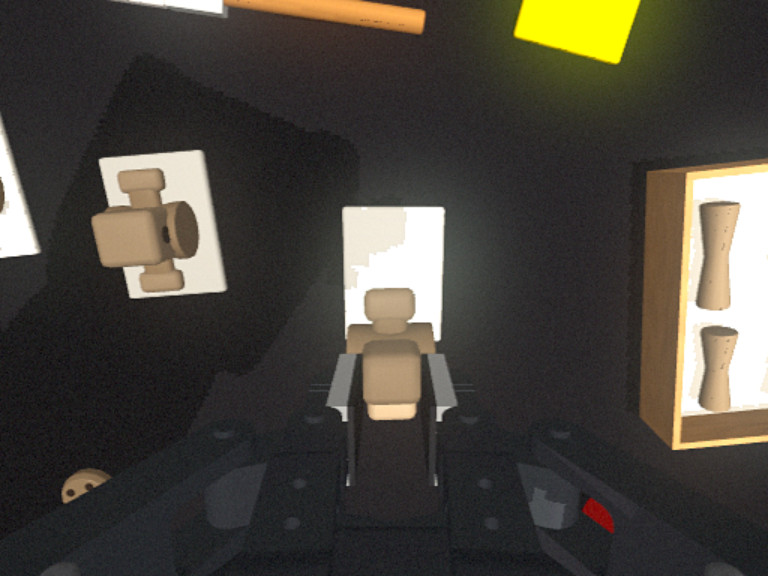

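The small vertebra is held straight, with wing ends at rows 288 and 418 (1.5x view). The far pad's front edge is at row 207, columns 343 to 444. The middle one stands on its pad at left, with wing ends at (141,169) and (162,292).

```bash
python3 - <<'E'
from h import *
from scipy.optimize import brentq
im,K,T=load('w7'); s=arm.sense(); a=np.radians(yaw(s)-90); w=np.array([np.cos(a),np.sin(a)]); v=np.array([-w[1],w[0]]); p0=s['ee_pos'][:2]
f=lambda u,r,z:(onz(K,T,(u/1.5,r/1.5),z)[0,:2]-p0)@w
c=onz(K,T,np.array([(342.5,207),(445,207)])/1.5,6)[:,:2]; m=c.mean(0); print('pad width',np.linalg.norm(c[1]-c[0]),'ctr rel along,perp',(m-p0)@w+42,(m-p0)@v,'world',m+42*w,'v',v)
z=brentq(lambda z:f(391,418,z)-f(391,289,z)-50,60,220); print('wing z',z-s['ee_pos'][2],'centre along',(f(391,418,z)+f(391,289,z))/2)
print('held perp', [(onz(K,T,np.array([391,r])/1.5,zz)[0,:2]-p0)@v for r,zz in((300,s['ee_pos'][2]-6),(375,s['ee_pos'][2]+13))])
print('M pad',onz(K,T,np.array([(99,157),(205,150),(227,291),(130,299)])/1.5,6)[:,:2].mean(0))
q=np.array([(141,168),(163,293)])/1.5
for zz in(22,26): Q=onz(K,T,q,zz)[:,:2]; print('M wings',Q.round(1).tolist(),Q.mean(0),np.linalg.norm(Q[1]-Q[0]))
print('M block', onz(K,T,np.array([(94,209),(156,206),(163,263),(100,267)])/1.5,52)[:,:2].mean(0))
E
```

```text
pad width 59.67243751238012 ctr rel along,perp -0.8033276297561613 1.77066196568847 world [ 609.97278083 -132.32533368] v [ 0.0795878  -0.99682786]
wing z -12.903037641757379 centre along -0.35984881543411795
held perp [np.float64(0.2067161058595576), np.float64(0.21384350543434472)]
M pad [629.57321993   3.86090637]
M wings [[663.0, 8.6], [593.8, -0.2]] [628.43543068   4.19161594] 69.75707391061921
M wings [[663.2, 6.6], [595.1, -2.0]] [629.14587592   2.28617156] 68.73188776189849
M block [630.75935412   1.94140259]
```

Emit:
move_arm(commands="0 -0.04 -1 0 0 0 1;0 0 -1 0 0 0 1;0 0 -1 0 0 0 1;0 0 -0.4 0 0 0 1;0 0 -0.25 0 0 0 1;0 0 -0.14 0 0 0 1;0 0 0 0 0 0 1;0 0 0 0 0 0 1;0 0 0 0 0 0 1")

```text
clock: 21.15
ee_pos: [609.8, -132.2, 29.2]
tcp_rot: [0.0, 0.999, 0.039, 0.001]
ft_force: [-0.1, -0.4, -0.5]
finger_gap: 0.216
grip_force: 29.4
```

```bash
python3 -c "
from h import *
st()"
```

```text
21.15 [ 609.8 -132.2   29.2] yaw -85.48 q6 1.17 gap 0.216 grip 29.4 F [-0.1 -0.4 -0.5]
```

Emit:
move_arm(commands="0 0 -0.02 0 0 0 1;0 0 0 0 0 0 0.2;0 0 0 0 0 0 0.1;0 0 0 0 0 0 0.1;0 0 0 0 0 0 0;0 0 0.5 0 0 0 0;0 0 1 0 0 0 0;0 0 1 0 0 0 -0.6;0 0 1 0 0 0 -0.6;0 0 0.8 0 0 0 -0.6;-0.57 0.65 0 0 0 0.065 -0.6;-0.57 0.65 0 0 0 0.065 -0.6")

```text
clock: 22.35
ee_pos: [575.1, -93.1, 158.5]
tcp_rot: [0.0, 0.999, 0.047, 0.001]
ft_force: [-0.3, -0.6, -0.1]
finger_gap: 0.797
grip_force: 0.0
```

Emit:
move_arm(commands="-0.57 0.65 0 0 0 0.065 -0.6;-0.57 0.65 0 0 0 0.065 -0.6;-0.57 0.65 0 0 0 0.065 -0.6;-0.57 0.65 0 0 0 0.065 -0.6;-0.57 0.65 0 0 0 0.065 -0.6;-0.57 0.65 0 0 0 0.065 -0.6;-0.57 0.65 0 0 0 0.065 -0.6;-0.55 0.65 0 0 0 0.065 -0.6;0 0 0 0 0 0 -0.6;0 0 0 0 0 0 -0.6;0 0 0 0 0 0 -0.6;0 0 0 0 0 0 -0.6")

```text
clock: 23.55
ee_pos: [439.6, 62.3, 156.9]
tcp_rot: [0.0, 0.997, 0.078, 0.0]
ft_force: [-0.9, -0.7, 0.2]
finger_gap: 0.798
grip_force: 0.0
```

```bash
python3 - <<'E'
from h import *
d=grab('wrist','w8');s=st();im=d['pixels'];K,T=d['mtx'],d['T']
print(proj(K,T,(439.5,63.8,10)))
m=cv2.inRange(cv2.cvtColor(im,cv2.COLOR_BGR2HSV),(4,50,75),(26,220,255)); m=cv2.morphologyEx(m,cv2.MORPH_OPEN,np.ones((3,3),np.uint8))
for c in cv2.findContours(m,0,cv2.CHAIN_APPROX_NONE)[0]:
    if len(c)<40: continue
    P=onz(K,T,c[:,0],10)[:,:2].astype(np.float32); r=cv2.minAreaRect(P); print(cv2.boundingRect(c),np.round(r[0],1),np.round(r[1],1),round(r[2],1),np.round(cv2.minEnclosingCircle(P)[0],1))
E
```

```text
23.6 [439.5  62.4 156.8] yaw -81.06 q6 1.41 gap 0.798 grip 0.0 F [ 0.6 -0.5  0.4]
[[258.76479374 183.18080936]]
(238, 142, 46, 52) [454.2  64.1] [47.5 42.2] 7.0 [451.8  65.6]
```

View pics/w8.png

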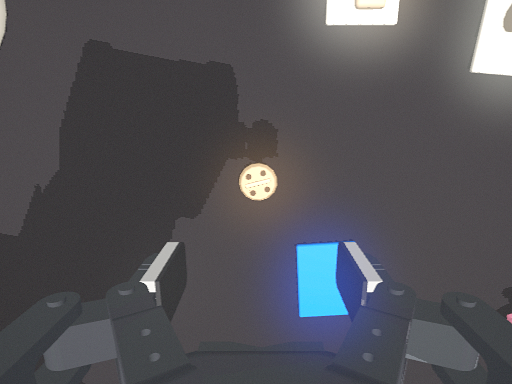

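The scute is at (258,182), within about 2 mm of the earlier estimate, and the blue pad is off to the right. I'm grasping it.

Emit:
move_arm(commands="0.04 0.06 -0.5 0 0 0 -0.6;0 0 -1 0 0 0 -0.6;0 0 -1 0 0 0 -0.6;0 0 -1 0 0 0 -0.6;0 0 -0.6 0 0 0 -0.6;0 0 -0.4 0 0 0 -0.6;0 0 0 0 0 0 -0.6;0 0 0 0 0 0 1;0 0 0 0 0 0 1;0 0 0 0 0 0 1;0 0 0 0 0 0 1;0 0 0 0 0 0 1", squeeze=25)

```text
clock: 24.8
ee_pos: [440.4, 64.7, 22.1]
tcp_rot: [0.0, 0.997, 0.078, 0.0]
ft_force: [0.1, 0.1, 0.5]
finger_gap: 0.004
grip_force: 0.0
```

Emit:
move_arm(commands="0 0 0 0 0 0 1;0 0 0 0 0 0 1;0 0 0 0 0 0 1")

```text
clock: 25.1
ee_pos: [440.2, 64.7, 21.7]
tcp_rot: [0.0, 0.997, 0.078, -0.0]
ft_force: [0.5, 0.6, 0.4]
finger_gap: -0.001
grip_force: 0.0
```

Emit:
move_arm(commands="0 0 1 0 0 0 1;0 0 1 0 0 0 0;0 0 1 0 0 0 -0.6;0 0 1 0 0 0 -0.6;0 0 0 0 0 0 -0.6;0 0 0 0 0 0 -0.6;0 0 0 0 0 0 -0.6")

```text
clock: 25.8
ee_pos: [439.8, 64.7, 141.0]
tcp_rot: [-0.0, 0.997, 0.078, -0.001]
ft_force: [0.4, -0.6, 0.3]
finger_gap: 0.804
grip_force: 0.0
```

```bash
python3 - <<'E'
from h import *
d=grab('wrist','w9');s=st();im=d['pixels'];K,T=d['mtx'],d['T']
print(proj(K,T,(440.4,64.3,10)))
m=cv2.inRange(cv2.cvtColor(im,cv2.COLOR_BGR2HSV),(4,50,110),(30,220,255)); m=cv2.morphologyEx(m,cv2.MORPH_CLOSE,np.ones((5,5),np.uint8))
for c in cv2.findContours(m,0,cv2.CHAIN_APPROX_NONE)[0]:
    if len(c)<40: continue
    P=onz(K,T,c[:,0],10)[:,:2].astype(np.float32); r=cv2.minAreaRect(P); print(cv2.boundingRect(c),np.round(r[0],1),np.round(r[1],1))
E
```

```text
25.85 [439.8  64.6 140.8] yaw -81.02 q6 1.41 gap 0.801 grip 0.0 F [-0.1  0.3  0.3]
[[260.82869669 186.43509195]]
(239, 158, 42, 48) [443.4  66.7] [42.  36.7]
```

View pics/w9.png

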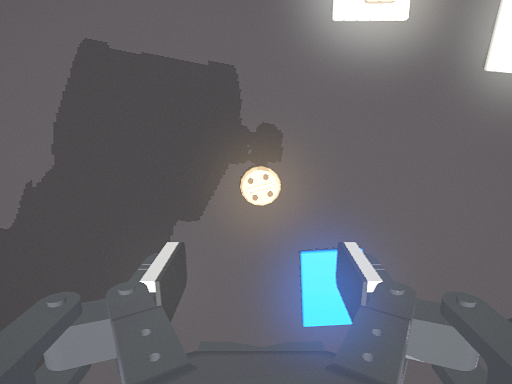

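The scute is still at (261,187), only spun, so the fingertips closed just above its rim because the pads stand farther back at this opening. I'll go about 6 mm lower and limit the closing.

Emit:
move_arm(commands="0.03 0 -1 0 0 0 -0.6;0 0 -1 0 0 0 -0.6;0 0 -1 0 0 0 -0.6;0 0 -0.6 0 0 0 -0.6;0 0 -0.4 0 0 0 -0.6;0 0 -0.17 0 0 0 -0.6;0 0 0 0 0 0 -0.6;0 0 0 0 0 0 0.2;0 0 0 0 0 0 0.5;0 0 0 0 0 0 0.6;0 0 0 0 0 0 0.6;0 0 0 0 0 0 0.6", squeeze=25)

```text
clock: 27.05
ee_pos: [441.3, 64.7, 16.9]
tcp_rot: [0.0, 0.997, 0.078, 0.0]
ft_force: [0.1, -1.0, -0.1]
finger_gap: 0.198
grip_force: 0.0
```

```bash
python3 - <<'E'
from h import *
d=grab('wrist','w10');s=st();im=d['pixels']
cv2.imwrite('pics/w10c.png',cv2.resize(im[130:384,120:400],(700,600)))
print(proj(d['mtx'],d['T'],[s['ee_pos'],s['ee_pos']-[0,0,19]]))
E
```

```text
27.1 [441.2  64.7  16.8] yaw -81.01 q6 1.41 gap 0.198 grip 0.0 F [-0.3  0.6 -0.2]
[[259.93663761 247.83707358]
 [260.01230618 233.87162383]]
```

View pics/w10c.png

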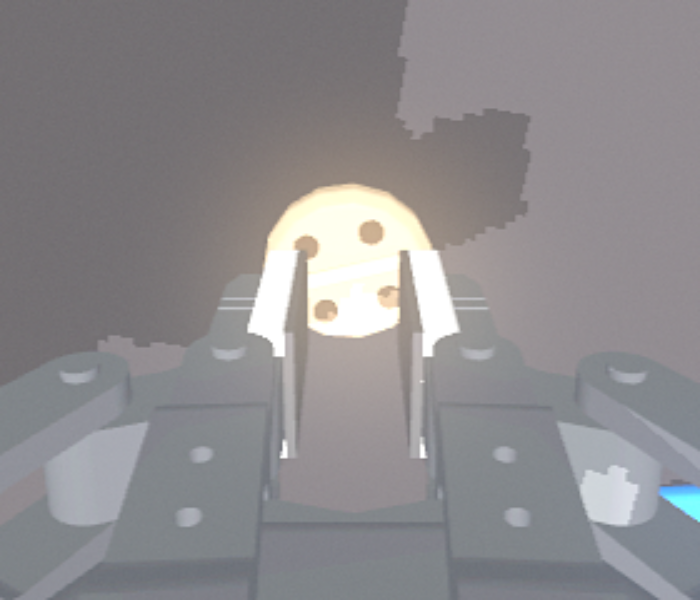

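```bash
python3 - <<'E'
from h import *
for f,p,y in(('w10',[441.2,64.7,16.8],-81),('w8',[439.5,62.4,156.8],-81.06)):
    im,K,T=load(f); a=np.radians(y-90); w=np.array([np.cos(a),np.sin(a),0]); p=np.array(p)
    print(f,[(dz,proj(K,T,p-11*w+[0,0,dz])[0].round(1).tolist()) for dz in(-19,-13,-7,0,7)])
E
```

```text
w10 [(-19, [260.0, 215.3]), (-13, [259.9, 218.8]), (-7, [259.9, 222.6]), (0, [259.9, 227.4]), (7, [259.8, 232.6])]
w8 [(-19, [259.9, 215.3]), (-13, [259.9, 218.9]), (-7, [259.9, 222.7]), (0, [259.8, 227.5]), (7, [259.8, 232.6])]
```

The fingers are visibly above the scute, so the tips sit farther back than stated. I'll find their real height by easing down until they touch the top of the scute.

Emit:
move_arm(commands="0 0 -0.05 0 0 0 0.6;0 0 -0.05 0 0 0 0.6;0 0 -0.05 0 0 0 0.6;0 0 -0.05 0 0 0 0.6;0 0 0 0 0 0 0.6")

```text
clock: 27.6
ee_pos: [441.1, 64.7, 10.4]
tcp_rot: [0.0, 0.997, 0.078, -0.0]
ft_force: [-0.1, -0.3, 0.9]
finger_gap: 0.202
grip_force: 0.0
```

Emit:
move_arm(commands="0 0 -0.05 0 0 0 0.6;0 0 -0.05 0 0 0 0.6;0 0 -0.05 0 0 0 0.6;0 0 0 0 0 0 0.6")

```text
clock: 28.0
ee_pos: [441.1, 64.7, 5.9]
tcp_rot: [0.0, 0.997, 0.078, -0.0]
ft_force: [0.0, 0.7, -0.0]
finger_gap: 0.202
grip_force: 0.0
```

Emit:
move_arm(commands="0 0 -0.05 0 0 0 0.6;0 0 -0.05 0 0 0 0.6;0 0 0 0 0 0 0.6")

```text
clock: 28.3
ee_pos: [441.1, 64.7, 2.9]
tcp_rot: [0.0, 0.997, 0.078, -0.0]
ft_force: [-0.7, 0.2, -0.1]
finger_gap: 0.201
grip_force: 0.0
```

Emit:
move_arm(commands="0 0 -0.05 0 0 0 0.6;0 0 -0.05 0 0 0 0.6;0 0 0 0 0 0 0.6")

```text
clock: 28.6
ee_pos: [441.2, 64.7, 0.2]
tcp_rot: [0.0, 0.997, 0.078, 0.0]
ft_force: [0.5, 0.4, 2.2]
finger_gap: 0.2
grip_force: 1.1
```

Contact comes at TCP z of about 0.2 on the 10 mm scute top, so the tips are about 10 mm behind the nominal TCP. I'll regrasp from a TCP height of about -8 mm.

Emit:
move_arm(commands="0 0 0.5 0 0 0 0.6;0 0 0.5 0 0 0 -0.3;0 0 0 0 0 0 -0.3;0 0 0 0 0 0 -0.3;0 0 -0.5 0 0 0 -0.3;0 0 -0.4 0 0 0 -0.3;0 0 -0.2 0 0 0 -0.3;0 0 -0.16 0 0 0 -0.3;0 0 0 0 0 0 -0.3;0 0 0 0 0 0 -0.3")

```text
clock: 29.6
ee_pos: [441.2, 64.7, -7.6]
tcp_rot: [0.0, 0.997, 0.078, -0.0]
ft_force: [-0.3, -0.2, 0.6]
finger_gap: 0.649
grip_force: 0.0
```

Emit:
move_arm(commands="0 0 0 0 0 0 0.4;0 0 0 0 0 0 0.4;0 0 0 0 0 0 0.4;0 0 0 0 0 0 0.4", squeeze=25)

```text
clock: 30.0
ee_pos: [441.3, 64.7, -7.1]
tcp_rot: [0.0, 0.997, 0.078, 0.0]
ft_force: [-0.3, -0.5, 5.8]
finger_gap: 0.403
grip_force: 24.4
```

Gripped at a gap of 0.403, about 35 mm. Now to carry it over the middle vertebra.

Emit:
move_arm(commands="0 0 0.4 0 0 0 0.4;0 0 0.8 0 0 0 0.4;0 0 1 0 0 0 0.4;0 0 1 0 0 0 0.4;0 0 0.6 0 0 0 0.4;0.78 -0.25 0 0 0 0 0.4;0.78 -0.25 0 0 0 0 0.4;0.78 -0.25 0 0 0 0 0.4;0.78 -0.25 0 0 0 0 0.4;0.78 -0.25 0 0 0 0 0.4;0.78 -0.25 0 0 0 0 0.4;0.78 -0.25 0 0 0 0 0.4")

```text
clock: 31.2
ee_pos: [605.8, 11.9, 106.6]
tcp_rot: [0.0, 0.997, 0.078, 0.0]
ft_force: [-0.3, 0.2, 0.4]
finger_gap: 0.402
grip_force: 25.0
```

Emit:
move_arm(commands="0.78 -0.25 0 0 0 0 0.4;0 0 0 0 0 0 0.4;0 0 0 0 0 0 0.4;0 0 0 0 0 0 0.4;0 0 0 0 0 0 0.4")

```text
clock: 31.7
ee_pos: [627.7, 5.0, 106.5]
tcp_rot: [0.0, 0.997, 0.078, -0.0]
ft_force: [-0.8, -0.2, -0.3]
finger_gap: 0.399
grip_force: 25.0
```

```bash
python3 - <<'E'
from h import *
d=grab('wrist','w11');s=st();im=d['pixels']
cv2.imwrite('pics/w11c.png',cv2.resize(cv2.convertScaleAbs(im[100:300,160:360],alpha=1.5),(600,600),interpolation=cv2.INTER_CUBIC))
print(proj(d['mtx'],d['T'],s['ee_pos']+[0,0,10]))
E
```

```text
31.75 [627.8   5.  106.6] yaw -81.0 q6 1.32 gap 0.398 grip 25.0 F [-0.3 -0.2 -0.8]
[[260.04176146 256.27337075]]
```

View pics/w11c.png

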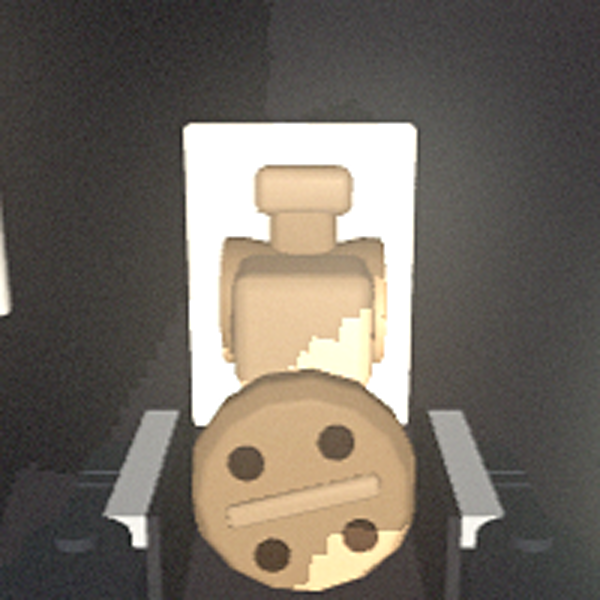

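The scute is gripped level (3x crop), spanning columns 196 to 414 and rows 370 to 590. Behind it the middle vertebra's block spans columns 233 to 374 with its front edge near row 270, and its wing tip is at row 166.

```bash
python3 - <<'E'
from h import *
im,K,T=load('w11'); s=arm.sense(); a=np.radians(yaw(s)-90); w=np.array([np.cos(a),np.sin(a)]); v=np.array([-w[1],w[0]]); p=s['ee_pos']
def g(u,r,z):
    q=onz(K,T,(160+u/3,100+r/3),z)[0,:2]-p[:2]; return (q@w).round(1),(q@v).round(1)
zu=p[2]+7.1
print('scute front(underside)',g(304,370,zu),'back(top)',g(304,590,zu+10),'L',g(195,480,zu+6),'R',g(415,480,zu+6))
print('block front',g(303.5,263,50),g(303.5,272,52),'sides',g(233,320,50),g(374.5,320,50))
print('wing tip',[g(303,166,z) for z in(18,23,28)],'pad edge',g(184,122,6),g(417,122,6),'v',v,'w',w)
E
```

```text
scute front(underside) (np.float64(-15.5), np.float64(0.6)) back(top) (np.float64(17.2), np.float64(0.6)) L (np.float64(0.4), np.float64(-16.3)) R (np.float64(0.4), np.float64(17.9))
block front (np.float64(-17.4), np.float64(0.6)) (np.float64(-15.9), np.float64(0.6)) sides (np.float64(-4.4), np.float64(-15.1)) (np.float64(-4.3), np.float64(16.4))
wing tip [(np.float64(-34.2), np.float64(0.5)), (np.float64(-34.9), np.float64(0.5)), (np.float64(-35.6), np.float64(0.5))] pad edge (np.float64(-43.8), np.float64(-29.9)) (np.float64(-43.8), np.float64(29.7)) v [ 0.15650738 -0.98767679] w [-0.98767679 -0.15650738]
```

Emit:
move_arm(commands="0.08 0.01 -0.6 0 0 0 0.4;0 0 -0.6 0 0 0 0.4;0 0 -0.4 0 0 0 0.4;0 0 -0.2 0 0 0 0.4;0 0 -0.1 0 0 0 0.4;0 0 -0.07 0 0 0 0.4;0 0 -0.04 0 0 0 0.4;0 0 0 0 0 0 0.4;0 0 0 0 0 0 0.4")

```text
clock: 32.65
ee_pos: [630.9, 5.0, 46.4]
tcp_rot: [0.0, 0.997, 0.078, 0.0]
ft_force: [-0.3, -0.3, 1.0]
finger_gap: 0.399
grip_force: 25.0
```

```bash
python3 -c "
from h import *
st()"
```

```text
32.65 [630.9   5.   46.4] yaw -81.02 q6 1.32 gap 0.399 grip 25.0 F [-0.3 -0.3  1. ]
```

Emit:
move_arm(commands="0 0 -0.03 0 0 0 0.4;0 0 -0.02 0 0 0 0.4;0 0 0 0 0 0 0.4;0 0 0 0 0 0 0.4")

```text
clock: 33.05
ee_pos: [630.9, 5.0, 44.9]
tcp_rot: [0.0, 0.997, 0.078, 0.0]
ft_force: [-0.6, -0.4, 5.4]
finger_gap: 0.401
grip_force: 25.6
```

Emit:
move_arm(commands="0 0 0 0 0 0 0.15;0 0 0 0 0 0 0;0 0 0 0 0 0 -0.2;0 0 0 0 0 0 -0.2;0 0 0.3 0 0 0 -0.2;0 0 1 0 0 0 -0.2;0 0 1 0 0 0 -0.2;0 0 1 0 0 0 -0.6;-1 0 1 0 0 0 -1;-1 0 1 0 0 0 -1;0 0 0 0 0 0 -1;0 0 0 0 0 0 -1")

```text
clock: 34.25
ee_pos: [570.9, 5.0, 204.9]
tcp_rot: [0.0, 0.997, 0.078, 0.001]
ft_force: [-1.4, -1.0, 0.1]
finger_gap: 1.003
grip_force: 0.0
```

Emit:
move_arm(commands="0 0 0 0 0 0 -1;0 0 0 0 0 0 -1;0 0 0 0 0 0 -1")

```text
clock: 34.55
ee_pos: [570.9, 5.0, 202.5]
tcp_rot: [-0.0, 0.997, 0.078, -0.001]
ft_force: [0.8, 0.9, -0.3]
finger_gap: 0.999
grip_force: 0.0
```

```bash
python3 - <<'E'
from h import *
d=grab('wrist','w12');s=st();im=d['pixels'];t=grab('scene','s12')['pixels']
a=cv2.resize(cv2.convertScaleAbs(im[60:260,:],alpha=1.3),(800,312)); b=cv2.resize(t[170:270,150:350],(560,280),interpolation=cv2.INTER_CUBIC)
o=np.zeros((592,800,3),np.uint8); o[:312]=a; o[312:,:560]=b; cv2.imwrite('pics/fin.png',o)
E
```

```text
34.6 [570.9   5.  202.7] yaw -81.02 q6 1.31 gap 1.001 grip 0.0 F [ 0.4 -0.5 -0.5]
```

View pics/fin.png

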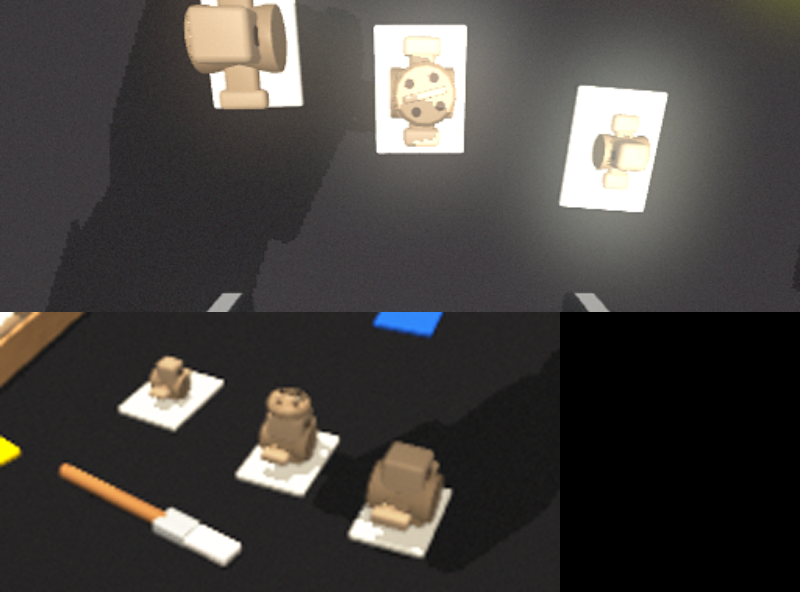

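The wrist crop shows all three vertebrae upright and centred on their pads. The scute sits flat on the middle vertebra's block at (423,93), and in the scene view at (288,402). The brush and look-alikes are untouched, and the gripper is clear, so I'm handing in.

```bash
python3 -c "
from station import arm
print(arm.finish_job())"
```

```text
the job is handed in; nothing more can be done
None
```

The job is handed in at about 35 s: the large, middle and small vertebrae stand upright on the near, middle and far pads, about 1–2 mm off centre where I measured them. The scute lies flat on the middle one, and the brush and bottle were not touched.

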